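Index the kaleidoscope cell turntable on by one hole

TASK

Move the cell-filling turntable on by one station: with the tips of the closed fingers in its dish, press the red indexing plunger in, and while it is in turn the table counter-clockwise (seen from above) to the very next hole, then let the plunger spring fully back out so that it locks there. Do not grip the plunger, do not turn the table backwards or past that hole, and leave the copper cap, ferrule, barrel and prism lying where they are.

Things in the scene. Friction and masses are not known exactly. Their poses are not given: they have to be found in the camera images.
- turntable (a joint): angle of the turntable in rad about its upright axis, counter-clockwise from above is positive. 0 = locked in the present hole, 0.785 (45 degrees) = the next hole counter-clockwise; the plate has 8 holes on a 160 mm circle (dark 14 mm spots on the aluminium plate; the brass arm covers the one in use). Play in a hole is about +-0.03 rad. Turning resists with only about 0.05 N m; the table stays where it is left.
- plunger (a joint): travel of the plunger straight down in m: 0 = fully out, 0.014 = pressed fully in. Spring-loaded upwards: about 4 N to start it, 10 N fully in. The lock is a round-ended pin that goes up into the hole: the table is free to turn once the plunger is in by more than 0.008. Released between holes, the plunger comes out only to 0.007 and its pin slides along under the plate; it springs out and locks by itself at the next hole, also if released within about 0.05 rad of it.
- dish (a point): centre of the dish floor of the red plunger cap, moves with the plunger and the table: 84 mm above the work surface when out, 115 mm from the table's axis, at the end of a brass arm. The dish is round, 48 mm wide inside with a rim 10 mm high and 4 mm thick (56 mm outside), so closed fingertips fit in, press on its floor, and can push its rim sideways. z up.
- hub (a point): point on the fixed upright axis of the turntable, 64 mm above the work surface, level with the top of the white table (128 mm across), which carries eight small glass cells 79 mm high and a brass hub 86 mm high. It turns above a fixed aluminium plate 190 mm across, top at 52 mm. z up.
- end_cap: bystander: copper end cap, disc 44 mm across and 18 mm high, loose on the work surface; origin at the centre of its underside
- ferrule: bystander: nickel-plated ferrule, ring 40 mm outside, 32 mm inside, 26 mm high, loose, standing on its end; origin at the centre of its underside
- barrel: bystander: rosewood barrel, cylinder 36 mm thick and 100 mm long along its x, loose, lying on a small flat; origin below its middle on the work surface
- prism: bystander: red glass prism, three-sided bar with 24 mm sides, 70 mm long along its x, lying loose; origin below its middle on the work surface

How it is judged:
By the outcome, as a careful person would: the job done as asked, in the order asked, and still so for the second after the job is handed in, with the robot touching nothing.
It also fails if it takes over 64 s, if anything falls off the work surface, if the arm or the gripper's body presses on something with over 40 N, if the wrist force passes 120 N, or if a joint passes its speed limit or range.

ROBOT

A 6-joint arm with a two-finger parallel gripper is mounted at the origin on the work surface. World frame = base frame: x ahead of the robot, y to its left, z up, the work surface at z = 0. Lengths are in mm, angles in rad, forces in N, time in s.
With the tool pointing down it reaches from about 250 to 775 mm from the base axis. Payload 8.9 kg.
Tool frame: the origin (TCP) lies on the centre line of the jaws, within the pads' length; the fingertips stand 11 mm ahead of it and the grasp point (between the pads) lies 8 mm behind it (arm.nose_length is the distance from the TCP to the fingertips, in mm); z points along the fingers, x is the direction in which the jaws open and shut, and the axes are right-handed (so a half turn about z gives the same grasp; the last joint's range is limited). The gripper opens to 85 mm and grips with 20 to 120 N. Pads are 22 mm wide; open, the fingers measure 114 mm over their backs; the gripper's body (76 mm by 85 mm) begins 54 mm behind the grasp point. The pads swing forward as they close: fully open they stand 13 mm farther back than shut.
Start: joints at [0.966, 0.291, -0.153, 1.127, 0, 1.431], TCP at [235.791, 469.069, 218.805] pointing down, gripper open.
Joint ranges: [-2.52, 2.52], [-0.91, 1.74], [-1.3, 1.37], [-1.96, 2.02], [-1.52, 1.47], [-3.14, 3.14]. Speed limits (rad/s): [2.22, 2.22, 2.79, 3.14, 3.14, 3.14].

INTERFACE

Orientations are given as a rotation vector (axis times angle).
In Python, from workcell import arm gives the robot as it stands. Calls block until the motion is done:
- arm.move_ptp(position, orientation): joint-space move of the TCP to a pose.
- arm.move_straight(position, rotation=None, feed=150, max_force=None): straight line of the TCP; rotation=None keeps the orientation; feed is the mean speed in mm/s. With max_force (N) it stops when the force on the tool has changed by that much, and returns True; else False.
- arm.movej(angles): joint-space move.
- arm.command_gripper(opening, effort=None): finger opening in mm; effort is the grip in N (None keeps the last); returns when the fingers have stopped.
- arm.dwell(seconds).
- arm.inverse_kinematics(position, orientation): joint angles nearest the present ones, or None.
- arm.read_camera(name): name is "side" or "top"; returns a dict with "image" (384x512x3 uint8, blue, green, red), "range_z" (384x512 float32, mm along the optical axis (not along the pixel's ray), 0 where there is no reading), "fx", "fy", "cx", "cy" (pixels), "xyz" and "attitude" of the camera in the world. Camera axes: x right, y down, z forward; pixel columns grow to the right and rows downward; lengths in mm; the calibration is good to about 2 mm. A picture is of the moment at which its call begins.
A pose or a line that the arm cannot do raises arm.MotionError and nothing moves.
- arm.hand_in(): hands the job in, once; it reports no verdict.
Readings, each from a call of its own:
- arm.read_clock(): time.
- arm.read_qpos(): joint angles.
- arm.read_dq(): joint speeds.
- arm.read_effort(): joint torques, N m.
- arm.read_tool_pos(): TCP position.
- arm.read_tcp_rot(): TCP orientation.
- arm.read_contact_force(): force on the tool from outside, world axes, zero at the start.
- arm.read_torque(): the same for the moment, N m.
- arm.read_gripper_width(): finger opening in mm.
Only numpy, scipy, OpenCV 4.12 (cv2) and the standard library are available. Lean on these libraries where they do the work, as an engineer would, in place of code of your own. Each camera call takes 0.05 s, during which the arm holds its last target.

## Working session

There is one attempt and no reset: what is moved stays moved. The work goes in short steps, each a Python script; the robot and the scene stay as the last script left them, time stands still between calls to the robot, and variables do not carry over. Pictures are saved under pics/ and viewed, and the job is handed in when it is done.

```bash
mkdir -p pics; ls
python3 - <<'E'
from workcell import arm
import cv2,numpy as np
for n in("side","top"):
    c=arm.read_camera(n); cv2.imwrite(f"pics/{n}0.png",c["image"]); np.savez(f"{n}0.npz",**c)
    print(n,c["xyz"],c["attitude"],c["fx"],c["fy"],c["cx"],c["cy"])
print(arm.read_clock(),arm.read_tcp_rot(),arm.nose_length,arm.read_contact_force())
E
```

```text
pics
side [295.42850972 395.59301261 665.0375653 ] [-0.89704811  2.61231506 -0.95428223] 380.32453339047214 380.32453339047214 249.7625284915235 189.99682832272347
top [401.82259783  44.66544529 834.00260371] [-2.0779533   2.12059584 -0.25218847] 377.6342052254989 377.6342052254989 259.25891485504144 185.01457201346898
0.1 [ 2.67373926e+00  1.64850719e+00 -1.73248925e-03] 11.0 [0.81447008 0.10826769 0.80226609]
```

View pics/side0.png

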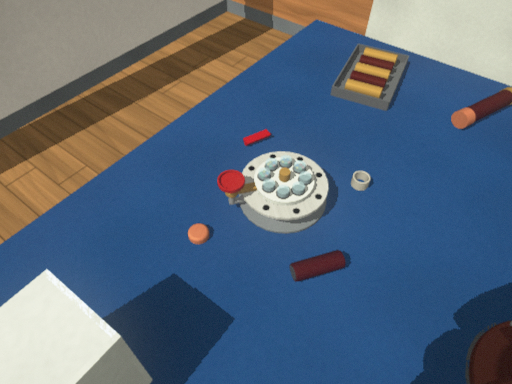

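View pics/top0.png

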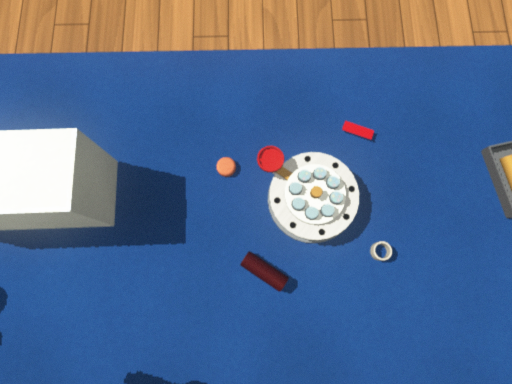

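The side view shows the red dish at about (231,182), the hub at (285,175), and a white block at the lower left. In the top view the dish is at (270,159), the hub at (316,192), and the block at the left. Next I'll measure these positions.

```bash
cat > h.py <<'E'
import numpy as np,cv2
from scipy.spatial.transform import Rotation as R
def ray(c,u,v):
    d=np.array([(u-c["cx"])/c["fx"],(v-c["cy"])/c["fy"],1.]); return R.from_rotvec(c["attitude"]).apply(d)
def onz(c,u,v,z):
    d=ray(c,u,v); o=np.asarray(c["xyz"]); return o+d*(z-o[2])/d[2]
def depth(c,u,v):
    return np.asarray(c["xyz"])+ray(c,u,v)*float(c["range_z"][int(v),int(u)])
def cloud(c):
    v,u=np.indices(c["range_z"].shape)
    d=np.stack([(u-c["cx"])/c["fx"],(v-c["cy"])/c["fy"],np.ones_like(u,float)],-1)*c["range_z"][...,None]
    return (d.reshape(-1,3)@R.from_rotvec(c["attitude"]).as_matrix().T+np.asarray(c["xyz"])).reshape(d.shape)
def blobs(c,kind,amin=30):
    h=cv2.cvtColor(c["image"],cv2.COLOR_BGR2HSV)
    if kind=="red": m=((h[...,0]<3)|(h[...,0]>176))&(h[...,1]>200)&(h[...,2]>110)
    if kind=="copper": m=(h[...,0]>4)&(h[...,0]<14)&(h[...,1]>120)&(h[...,2]>150)
    if kind=="brass": m=(h[...,0]>12)&(h[...,0]<24)&(h[...,1]>130)&(h[...,2]>100)
    if kind=="white": m=(h[...,1]<60)&(h[...,2]>130)
    if kind=="wood": m=((h[...,0]<6)|(h[...,0]>172))&(h[...,1]>120)&(h[...,2]<110)&(h[...,2]>40)
    n,l,s,ce=cv2.connectedComponentsWithStats(m.astype(np.uint8))
    return [(s[i],ce[i],l==i) for i in range(1,n) if s[i][4]>amin]
E
python3 - <<'E'
from h import *
np.set_printoptions(precision=1,suppress=True)
for n in("side","top"):
    c=dict(np.load(n+"0.npz")); P=cloud(c)
    for k in("red","copper","brass","white","wood"):
        for s,ce,m in blobs(c,k):
            q=P[m&(c["range_z"]>0)]
            if len(q): print(n,k,s,ce,"med",np.median(q,0),"min",q.min(0),"max",q.max(0), "z94",onz(c,*ce,94)[:2],"z86",onz(c,*ce,86)[:2])
E
```

```text
side red [244 130  26  14 145] [256.2 136.3] med [ 724.8 -187.8   16.1] min [ 704.4 -223.9    5.6] max [ 744.6 -152.7   18.8] z94 [ 672.9 -117.3] z86 [ 678.2 -124.5]
side copper [359   4  12  15  62] [364.1  11. ] med [ 1195.7 -1935.7  -433.3] min [ 1156.6 -1950.4  -481. ] max [ 1222.  -1920.2  -391.1] z94 [ 761.9 -815.3] z86 [ 768.4 -832.3]
side copper [452 108  23  20 332] [462.8 117.2] med [ 335.  -558.9   35.1] min [ 310.1 -582.9    4.5] max [ 361.4 -548.2   51.1] z94 [ 331.4 -468.7] z86 [ 331.9 -480.8]
side copper [188 224  20  20 295] [197.4 232.8] med [640.7 120.2  19.5] min [623.2  97.5   5.1] max [660.8 137.7  22.7] z94 [600.8 152. ] z86 [605.1 148.5]
side brass [ 234    0  139   35 2629] [318.6  11.1] med [ 1482.2 -1934.2  -531.9] min [ 1152.1 -1966.8  -660.9] max [ 2258.3 -1910.8  -358. ] z94 [ 877.9 -722.8] z86 [ 886.1 -738.5]
side brass [    0    12   291   231 15168] [119.9 125. ] med [1863.3 -440.2 -747.1] min [ 1681.  -1914.3  -763.6] max [2325.   354.6 -728.7] z94 [941.5  44.5] z86 [950.6  39.6]
side brass [364  48  33  15 266] [379.9  54.8] med [ 636.3 -706.1   35.7
[... 3171 characters left out ...]
.  643.9 204.3] z94 [601.4 484.9] z86 [603.6 489.6]
top white [493 150  19  13  90] [501.7 154.7] med [ 661.  -520.3    6.2] min [ 637.7 -544.7    2.9] max [ 671.2 -483.9   31.1] z94 [ 632.4 -460.8] z86 [ 634.9 -466.3]
top white [ 268  152   92   91 6061] [313.5 197.1] med [555.6 -72.9  54.6] min [ 469.4 -186.8   -4.1] max [677.5  19.9  87.1] z94 [551.3 -68.7] z86 [552.9 -70. ]
top white [370 241  22  20 234] [381.  250.6] med [ 447.4 -219.3   22. ] min [ 427.2 -247.2   -1.9] max [ 469.2 -198.7   31. ] z94 [ 443.2 -193.7] z86 [ 443.6 -196.3]
top wood [242 254  45  36 663] [264.  271.4] med [409.4  32.7  34.6] min [373.2 -12.5  26.6] max [445.3  78.2  39.7] z94 [408.5  33.6] z86 [408.5  33.5]
```

```bash
cat > dish.py <<'E'
from h import *
from scipy.optimize import least_squares
def red(c,roi):
    h=cv2.cvtColor(c["image"],cv2.COLOR_BGR2HSV)
    m=((h[...,0]<5)|(h[...,0]>174))&(h[...,1]>180)&(h[...,2]>60)
    k=np.zeros(m.shape,bool);k[roi[1]:roi[3],roi[0]:roi[2]]=1
    return (m&k).astype(np.uint8)
def dish_rim(c,roi,zr):
    m=red(c,roi); cs,_=cv2.findContours(m,cv2.RETR_EXTERNAL,cv2.CHAIN_APPROX_NONE)
    k=max(cs,key=cv2.contourArea); p=np.array([onz(c,*q[0],zr)[:2] for q in k])
    f=least_squares(lambda x:np.hypot(p[:,0]-x[0],p[:,1]-x[1])-x[2],[*p.mean(0),28],loss="soft_l1")
    return f.x,np.abs(f.fun).mean(),cv2.contourArea(k),p
def holes(c,roi,hub):
    g=cv2.cvtColor(c["image"],cv2.COLOR_BGR2GRAY); out=[]
    m=(g<70).astype(np.uint8)
    n,l,s,ce=cv2.connectedComponentsWithStats(m)
    for i in range(1,n):
        if 4<s[i][4]<80:
            q=onz(c,*ce[i],52)
            if abs(np.hypot(*(q[:2]-hub))-80)<10: out.append(q[:2])
    return np.array(out)
def circ(p):
    return least_squares(lambda x:np.hypot(p[:,0]-x[0],p[:,1]-x[1])-80,p.mean(0)).x
E
python3 - <<'E'
from dish import *
np.set_printoptions(precision=1,suppress=True)
for n,roi in(("side",(200,150,250,200)),("top",(250,140,295,180))):
    c=dict(np.load(n+"0.npz"))
    x,e,a,p=dish_rim(c,roi,94); print(n,"dish",x,e,a)
    q=cloud(c)[red(c,roi)>0]; print(" depth med",np.median(q,0),q[:,2].max())
    hub=np.array([564,-73]); H=holes(c,None,hub); ce=circ(H); print(" hub",ce,len(H),np.hypot(*(H-ce).T))
    d=x[:2]-ce; print(" r,ang",np.hypot(*d),np.degrees(np.arctan2(d[1],d[0])), "hole angs mod45",np.degrees(np.arctan2(*(H-ce).T[::-1]))%45)
E
```

```text
side dish [634.9  18.8  26. ] 0.9431663384449689 395.5
 depth med [635.   16.5  91.4] 98.53005632059967
 hub [567.4 -76.7] 7 [80.9 80.2 80.1 80.2 80.3 80.7 80.4]
 r,ang 117.01656028134852 54.734754864438685 hole angs mod45 [7.7 7.4 8.1 7.7 7.1 8.  7.5]
top dish [634.2  16.   25.3] 0.518930970678562 457.0
 depth med [634.5  15.7  90.2] 834.0026037060387
 hub [566.1 -76.7] 7 [80.  80.2 80.  80.4 80.2 79.9 80.1]
 r,ang 115.04513470398555 53.68404851235001 hole angs mod45 [7.6 7.8 7.7 7.8 7.6 7.7 7.9]
```

Run:
```python
from workcell import arm
from h import *
rv=arm.read_tcp_rot()
arm.command_gripper(0,30)
arm.move_straight([236,469,320],feed=200)
arm.move_straight([450,150,300],feed=250)
arm.move_straight([635,15.5,180],feed=200)
arm.move_straight([635,15.5,125],feed=150)
print(arm.read_clock(),arm.read_tool_pos(),arm.read_qpos(),arm.read_contact_force(),arm.read_gripper_width())
for n in("side","top"):
    c=arm.read_camera(n); cv2.imwrite(f"pics/{n}1.png",cv2.resize(c["image"][100:280,150:390],None,fx=3,fy=3))
```

```text
5.175 [635.09437326  15.76074651 125.7819975 ] [-9.01958233e-02  5.58472596e-01  1.38298579e-02  1.02564862e+00
  5.65704885e-06  3.75172336e-01] [1.13440471 0.4545181  1.52726491] -0.10060877253467689
```

View pics/side1.png

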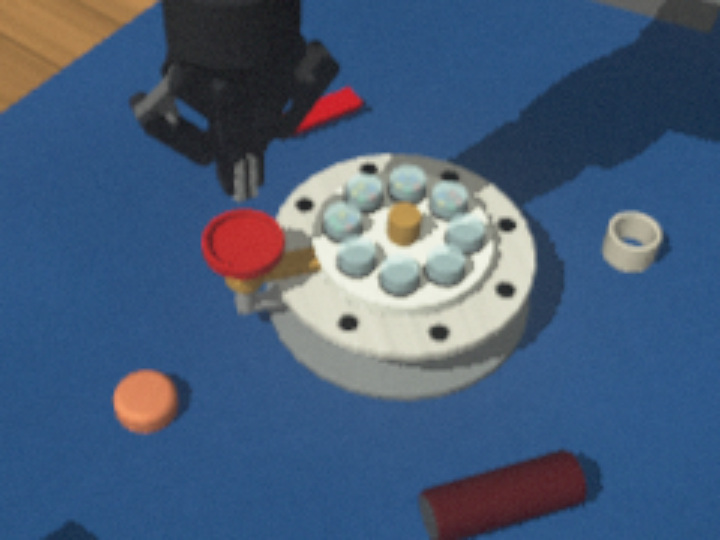

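View pics/top1.png

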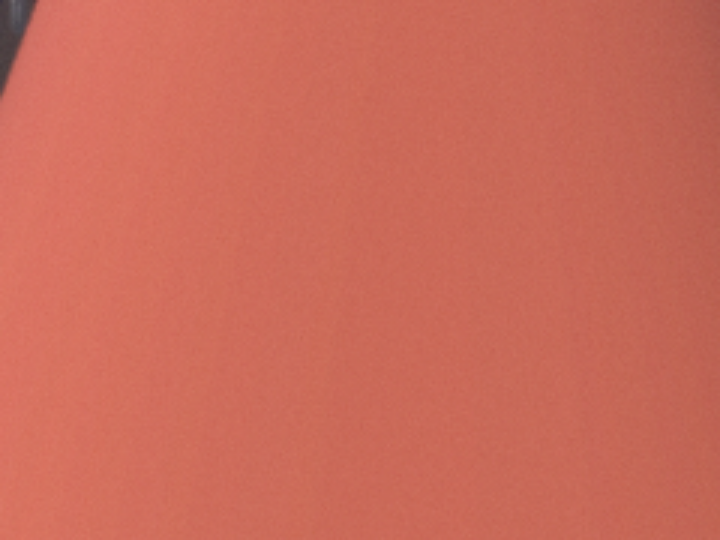

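The top view is blocked by the arm. In the side crop the fingertips are at about (247,195), above the dish at (243,242). I'll check that alignment with a ray, then press.

Run:
```python
from workcell import arm
from h import *
c=dict(np.load("side0.npz")); print(onz(c,150+247/3,100+193/3,115.))
f0=arm.read_contact_force(); z0=arm.read_tool_pos()
hit=arm.move_straight([635,15.5,84],feed=25,max_force=3)
p=arm.read_tool_pos(); print(hit,p,arm.read_contact_force()-f0,arm.read_clock())
cs=arm.read_camera("side"); cv2.imwrite("pics/side2.png",cv2.resize(cs["image"][130:250,180:340],None,fx=5,fy=5))
```

```text
[646.29324549  -2.54457967 115.        ]
False [635.09802687  15.478989    84.16083622] [-1.03988396 -0.50837198 -0.17388973] 7.0667
```

View pics/side2.png

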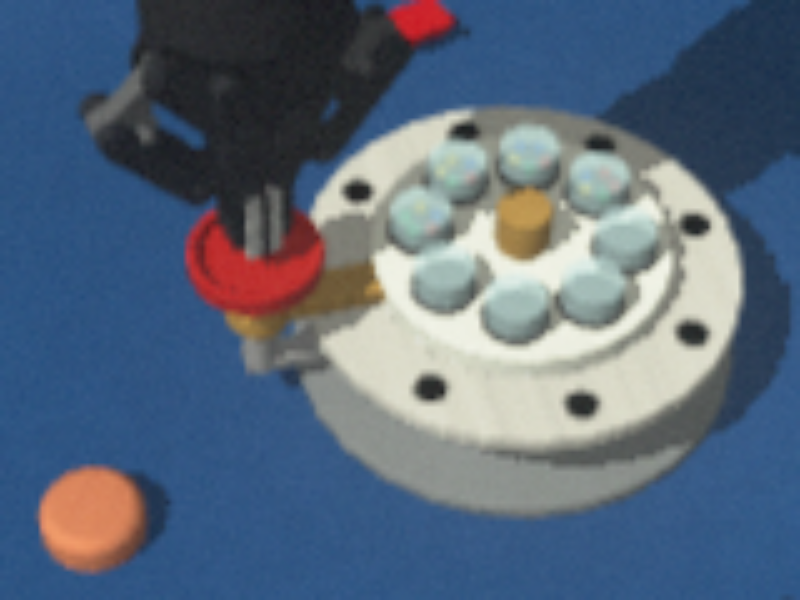

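The dish hasn't moved and the force shows no contact, so the fingertips must be higher than I assumed. I'll check with depth.

Run:
```python
from workcell import arm
from dish import *
np.set_printoptions(precision=1,suppress=True,linewidth=200)
c=arm.read_camera("side"); np.savez("side3.npz",**c); P=cloud(c)
for u in (230,232,234,236):
    print(u); 
    for v in range(166,196,2): print("  ",v,P[v,u],c["image"][v,u])
print(arm.read_contact_force(),arm.read_torque(),arm.nose_length,arm.read_gripper_width(),arm.read_tool_pos())
m=red(c,(200,150,250,200)); print(dish_rim(c,(200,165,250,200),94)[:3])
```

```text
230
   166 [628.5  24.5 144. ] [41 39 36]
   168 [627.2  26.2 140.7] [39 38 37]
   170 [629.1  24.5 132.5] [94 95 96]
   172 [628.5  25.4 128. ] [108 112 111]
   174 [628.7  25.5 122.3] [117 122 120]
   176 [628.1  26.4 117.8] [117 119 118]
   178 [629.3  25.5 110.3] [111 113 112]
   180 [629.7  25.3 103.9] [123 129 127]
   182 [634.6  20.2  90. ] [ 62  65 176]
   184 [630.1  25.6  91.9] [ 50  49 193]
   186 [626.7  29.6  92. ] [ 48  49 191]
   188 [621.1  36.1  95.9] [ 47  50 188]
   190 [619.1  38.6  93.6] [ 43  44 174]
   192 [619.   39.1  88.1] [ 47  47 156]
   194 [628.8  28.6  64.4] [ 63 113 144]
232
   166 [629.9  17.2 137.1] [41 38 36]
   168 [627.6  20.1 135.4] [46 42 42]
   170 [627.7  20.3 129.9] [59 56 58]
   172 [627.   21.3 125.5] [68 68 68]
   174 [626.7  21.9 120.5] [75 77 77]
   176 [627.3  21.6 114.1] [73 73 71]
   178 [626.9  22.3 109.1] [81 83 80]
   180 [627.9  21.5 101.8] [79 80 82]
   182 [630.7  18.6  91.3] [ 45  45 169]
   184 [628.2  21.7  89.8] [ 46  47 192]
   186 [623.1  27.7  92.7] [ 50  50 193]
   188 [617.2  34.6  97.3] [ 52  52 191]
   190 [616.3  35.
[... 746 characters left out ...]
68 [626.5   9.6 127.4] [66 67 64]
   170 [625.7  10.8 123.2] [64 62 61]
   172 [625.7  11.  117.6] [65 65 63]
   174 [626.8  10.  110.2] [71 71 72]
   176 [626.8  10.1 104.5] [77 78 90]
   178 [631.3   5.1  91. ] [ 69  69 109]
   180 [628.1   9.1  90.7] [ 41  41 105]
   182 [624.7  13.3  90.7] [ 41  39 146]
   184 [620.6  18.3  92. ] [ 50  53 193]
   186 [618.   21.5  90.7] [ 51  52 192]
   188 [611.9  28.8  95.8] [ 47  50 185]
   190 [611.5  29.5  90.6] [ 44  41 119]
   192 [623.   16.4  63.5] [ 49  70 107]
   194 [622.1  17.6  58.9] [53 79 96]
[ 0.3  0.  -0. ] [ 0.   0.1 -0. ] 11.0 -0.13272446776643337 [635.1  15.5  84.1]
(array([634. ,  22.4,  23.4]), np.float64(4.787657624948155), 214.5)
```

The tips are at about z=100 by depth, against 73 from the TCP reading and nose length, and the dish floor is at about 90. I'll continue with a guarded descent and rely on force and image.

Run:
```python
from workcell import arm
from dish import *
f0=arm.read_contact_force()
for z in (80,76,72,68,64):
    hit=arm.move_straight([635,15.5,z],feed=15,max_force=2.5)
    p=arm.read_tool_pos(); print(z,hit,p,arm.read_contact_force()-f0)
    if hit: break
print(arm.read_clock())
cs=arm.read_camera("side");np.savez("side4.npz",**cs); cv2.imwrite("pics/side4.png",cv2.resize(cs["image"][130:250,180:340],None,fx=5,fy=5))
```

```text
80 False [634.85249705  15.53013965  79.82982334] [-0.5257216  -0.16391307 -0.51938708]
76 True [635.20358854  15.47917376  75.87347547] [0.23875471 0.40313929 4.09369671]
7.9083
```

View pics/side4.png

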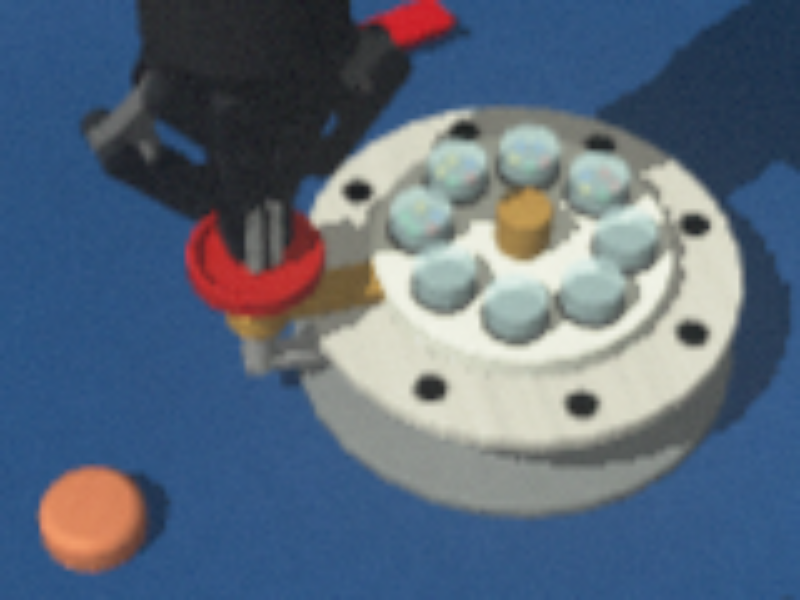

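Contact came at TCP z≈76 with about 4 N, and the image shows the tips on the dish floor. Now I'll press about 12.5 mm.

Run:
```python
from workcell import arm
from dish import *
for z in (70,66,64,63):
    hit=arm.move_straight([635,15.5,z],feed=20,max_force=12)
    print(z,hit,arm.read_tool_pos(),arm.read_contact_force())
    if hit: break
print(arm.read_clock())
cs=arm.read_camera("side");np.savez("side5.npz",**cs); cv2.imwrite("pics/side5.png",cv2.resize(cs["image"][130:250,180:340],None,fx=5,fy=5))
```

```text
70 False [635.26210945  15.49253383  70.27834617] [-0.14973378  0.35380173  7.17764384]
66 False [635.34849072  15.4178424   66.43447791] [-0.43457164 -0.59327443  8.41628226]
64 False [635.45073381  15.3605088   64.56889928] [-0.52181184 -0.46546179  8.62145934]
63 False [635.50267012  15.32110287  63.66122245] [-0.5012083   0.26071993  8.22139565]
9.2333
```

View pics/side5.png

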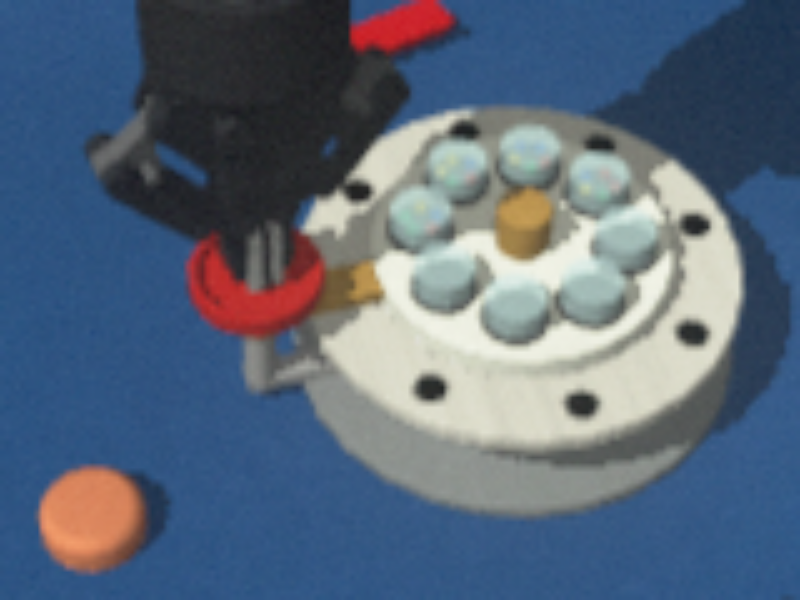

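The plunger is about 12 mm down: the rim's lower edge moved from row 310 to 332. Next is the first part of the arc.

```bash
cat > arc.py <<'E'
from workcell import arm
from dish import *
HUB=np.array([566.6,-76.7])
def arc(a0,a1,z=63,r=115,step=4,feed=40):
    n=max(1,int(np.ceil(abs(a1-a0)/step)))
    for a in np.linspace(a0,a1,n+1)[1:]:
        t=np.radians(a); q=HUB+r*np.array([np.cos(t),np.sin(t)])
        hit=arm.move_straight([*q,z],feed=feed,max_force=15)
        if hit: print("hit",a); break
    p=arm.read_tool_pos(); d=p[:2]-HUB
    print("ang",np.degrees(np.arctan2(d[1],d[0])),"r",np.hypot(*d),p,arm.read_contact_force(),arm.read_clock())
def snap(k):
    c=arm.read_camera("side");np.savez(f"side{k}.npz",**c); cv2.imwrite(f"pics/side{k}.png",cv2.resize(c["image"][130:250,180:340],None,fx=5,fy=5))
    c=arm.read_camera("top");np.savez(f"top{k}.npz",**c)
E
python3 - <<'E'
from arc import *
arc(53.1,70); arc(70,88); snap(6)
E
```

```text
ang 69.73778002061047 r 115.32592122261136 [606.53934385  31.48926434  63.8026466 ] [-0.170498    0.54330538  8.19101884] 10.85
ang 87.73210850636097 r 115.0774872636622 [571.15382775  38.28735029  63.71531468] [-0.60650235  1.28033973  8.96039031] 12.5167
```

View pics/side6.png

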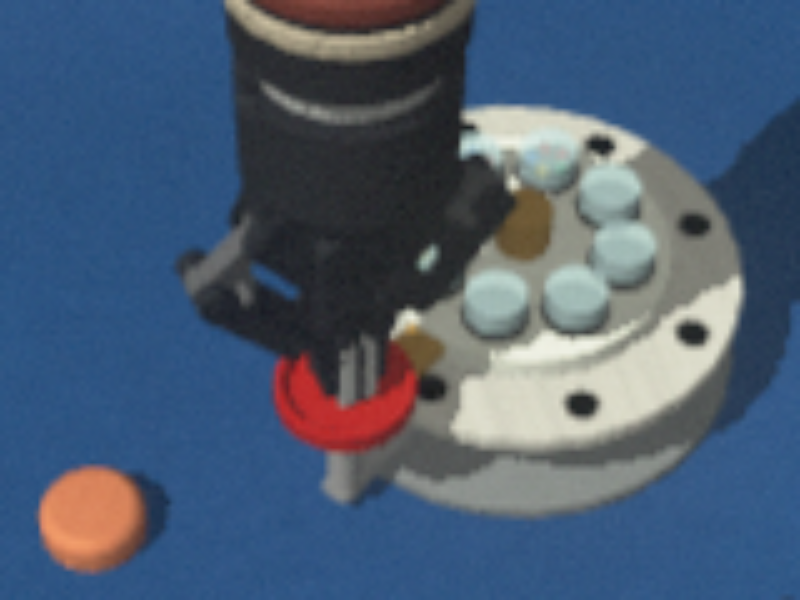

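The dish, now at about (345,395), is following the fingers. I'll measure its angle against the pressed start image.

```bash
cat > ang.py <<'E'
from dish import *
HUB=np.array([566.6,-76.7])
def dang(c,zr=82,roi=(205,150,285,260)):
    m=red(c,roi); cs,_=cv2.findContours(m,cv2.RETR_EXTERNAL,cv2.CHAIN_APPROX_NONE)
    k=max(cs,key=cv2.contourArea)[:,0,:]
    # outer rim: leftmost/rightmost columns and lower arc's hull, upper half excluded
    h=cv2.convexHull(k)[:,0,:]; vmid=(h[h[:,0].argmin(),1]+h[h[:,0].argmax(),1])/2
    u0,u1=h[:,0].min(),h[:,0].max()
    p=np.array([onz(c,*q,zr)[:2] for q in k if q[1]<=vmid+4 and (q[0]<=u0+5 or q[0]>=u1-5)])
    f=least_squares(lambda x:np.hypot(p[:,0]-x[0],p[:,1]-x[1])-27,p.mean(0),loss="soft_l1")
    d=f.x-HUB; return f.x,np.hypot(*d),np.degrees(np.arctan2(d[1],d[0])),len(p),(u0,u1,vmid)
E
python3 - <<'E'
from ang import *
for k,z in((0,94),(4,94),(5,82),(6,82)):
    print(k,dang(dict(np.load(f"side{k}.npz")),z))
E
```

```text
0 (array([634.06395339,  18.96925377]), np.float64(117.06404709952625), np.float64(54.80931119801205), 27, (np.int32(218), np.int32(243), np.float64(180.5)))
4 (array([636.76568594,  11.7976607 ]), np.float64(112.93829923249169), np.float64(51.5907345761017), 43, (np.int32(218), np.int32(243), np.float64(181.5)))
5 (array([630.63522815,  27.16673995]), np.float64(122.01971197742714), np.float64(58.34561502352628), 29, (np.int32(218), np.int32(243), np.float64(185.0)))
6 (array([564.88823537,  49.68839617]), np.float64(126.39998743957362), np.float64(90.77594854997335), 27, (np.int32(235), np.int32(262), np.float64(207.0)))
```

The cell pattern repeats every 45°, so cell angles modulo 45° are a precise gauge of table rotation.

```bash
cat > cells.py <<'E'
from dish import *
HUB=np.array([566.6,-76.7])
def cells(c):
    h=cv2.cvtColor(c["image"],cv2.COLOR_BGR2HSV)
    m=((h[...,0]>82)&(h[...,0]<108)&(h[...,1]>25)&(h[...,1]<110)&(h[...,2]>110)).astype(np.uint8)
    m=cv2.morphologyEx(m,cv2.MORPH_OPEN,np.ones((3,3),np.uint8))
    n,l,s,ce=cv2.connectedComponentsWithStats(m); o=[]
    for i in range(1,n):
        if s[i][4]<40: continue
        d=onz(c,*ce[i],72)[:2]-HUB; r=np.hypot(*d)
        if 30<r<62: o.append((round(np.degrees(np.arctan2(d[1],d[0])),1),round(r,1),int(s[i][4])))
    return sorted(o)
E
python3 - <<'E'
from cells import *
for n in("side0","side5","side6","top0","top6"):
    try: o=cells(dict(np.load(n+".npz"))); print(n,o)
    except Exception as e: print(n,e)
E
```

```text
side0 [(np.float64(-165.2), np.float64(41.7), 64), (np.float64(159.0), np.float64(44.4), 44)]
side5 [(np.float64(-175.2), np.float64(40.3), 139), (np.float64(76.5), np.float64(45.7), 49), (np.float64(118.2), np.float64(45.0), 50)]
side6 [(np.float64(-142.8), np.float64(36.8), 139), (np.float64(103.8), np.float64(47.9), 51), (np.float64(150.3), np.float64(46.2), 71)]
top0 [(np.float64(-151.8), np.float64(45.5), 79), (np.float64(-60.9), np.float64(42.9), 52), (np.float64(165.0), np.float64(46.3), 71)]
top6 []
```

```bash
cat >> cells.py <<'E'
def cells2(c,th=0.7):
    b,g,r=[c["image"][...,i].astype(int) for i in range(3)]
    m=((g-r)>12)&((b-r)<75)&(g>75)
    m=m.astype(np.uint8)
    k=np.zeros_like(m);k[135:215,240:330]=1;m*=k
    m=cv2.morphologyEx(m,cv2.MORPH_CLOSE,np.ones((2,2),np.uint8))
    d=cv2.distanceTransform(m,cv2.DIST_L2,5)
    n,l,s,ce=cv2.connectedComponentsWithStats((d>1.6).astype(np.uint8)); o=[]
    for i in range(1,n):
        if s[i][4]<15: continue
        q=onz(c,*ce[i],74)[:2]-HUB; r_=np.hypot(*q)
        if 30<r_<65:o.append((round(float(np.degrees(np.arctan2(q[1],q[0]))),1),round(float(r_),1),int(s[i][4]),int(s[i][2]),int(s[i][3])))
    return sorted(o),m
E
python3 - <<'E'
from cells import *
for k in (0,4,5,6):
    c=dict(np.load(f"side{k}.npz"));o,m=cells2(c); print(k,o)
E
```

```text
0 [(-163.7, 36.8, 227, 18, 32), (-58.5, 40.3, 53, 10, 9), (42.7, 34.9, 200, 17, 31), (121.7, 46.9, 78, 11, 11)]
4 [(-164.0, 36.6, 227, 17, 32), (-58.5, 40.9, 59, 10, 10), (41.4, 34.9, 213, 17, 31), (121.6, 46.3, 80, 11, 10)]
5 [(-162.9, 36.4, 230, 17, 32), (-58.7, 40.1, 62, 10, 10), (40.1, 35.0, 217, 17, 31), (121.5, 46.7, 77, 11, 10)]
6 [(-167.4, 36.3, 271, 20, 31), (-72.1, 33.3, 30, 8, 8), (111.5, 45.9, 86, 11, 11)]
```

The front cell went from 121.6° to 111.5° (mod 45), which is a rotation of about 34.9°. The tool turned 34.6°, so the table is following. I'll continue to about 44.5°.

Run:
```python
from arc import *
from cells import cells2
arc(88,97.3,step=3.2,feed=25); arm.dwell(0.2); snap(7)
o,_=cells2(dict(np.load("side7.npz"))); print(o)
```

```text
ang 96.99155835175307 r 114.94266151044413 [552.60882226  37.38795896  63.67317222] [-1.41045423 -0.47758551  9.19751065] 13.8167
[(-158.6, 36.0, 259, 17, 31), (-64.7, 34.4, 16, 7, 4), (123.7, 48.2, 54, 9, 10)]
```

View pics/side7.png

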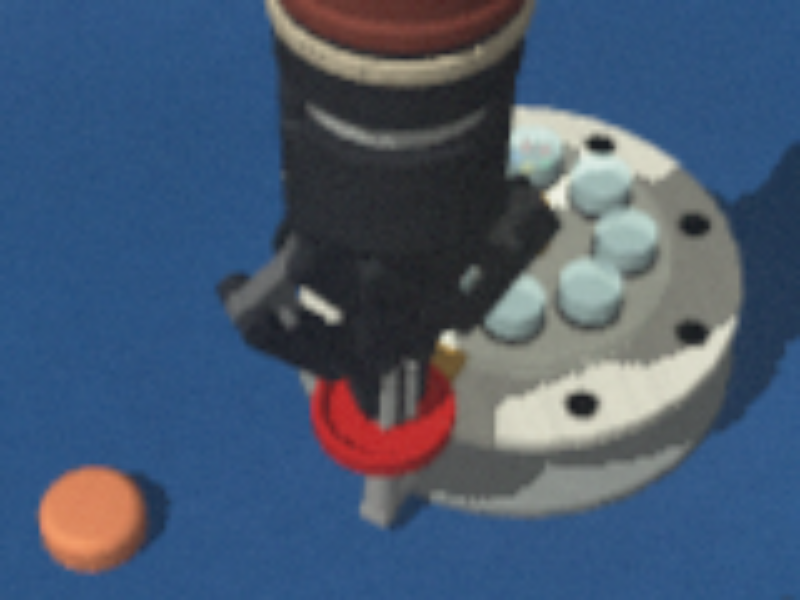

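The cells at (590,290) and (626,240) are back at their original pixels to within about 1°, and the tool has turned 43.9°. That is well within the locking range, so I'll let the plunger rise slowly and straight up.

Run:
```python
from arc import *
p=arm.read_tool_pos()
t=np.radians(97.3); q=HUB+115*np.array([np.cos(t),np.sin(t)])
for z in (70,73,76,79):
    arm.move_straight([*q,z],feed=25); print(z,arm.read_tool_pos(),arm.read_contact_force())
arm.dwell(0.3); print(arm.read_contact_force(),arm.read_clock()); snap(8)
```

```text
70 [552.64393483  37.35696637  70.57926271] [0.56947688 0.14079033 6.91208668]
73 [552.40856933  37.3494202   73.50273554] [0.72566229 0.07892772 4.57074853]
76 [552.16640717  37.34786781  76.29554314] [ 0.39682538 -0.6133085   4.86416412]
79 [551.64600862  37.40386844  78.82525056] [-0.39201194  0.5832269  -0.49348599]
[-0.77398349 -0.37594903 -0.13862167] 15.65
```

View pics/side8.png

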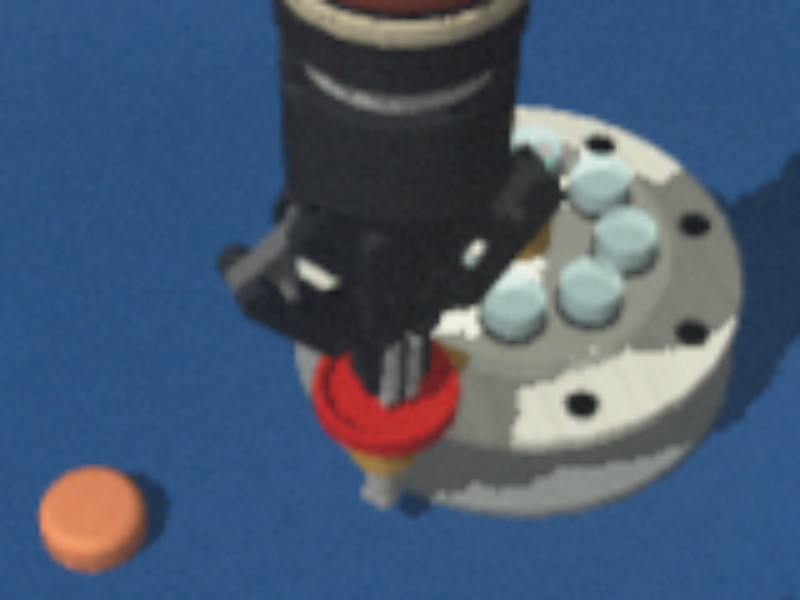

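The force held until TCP z≈76, so the plunger rose all the way out and the pin is in the hole. I'll lift clear and check.

Run:
```python
from arc import *
from cells import cells2
p=arm.read_tool_pos()
arm.move_straight([p[0],p[1],200],feed=120)
arm.move_straight([420,170,300],feed=200)
arm.move_straight([260,420,320],feed=200)
print(arm.read_clock(),arm.read_contact_force())
for n in("side","top"):
    c=arm.read_camera(n);np.savez(f"{n}9.npz",**c);cv2.imwrite(f"pics/{n}9.png",c["image"])
np.set_printoptions(precision=1,suppress=True)
for n,roi in(("side",(230,180,285,235)),("top",(220,160,285,215))):
    c=dict(np.load(n+"9.npz"))
    x,e,a,_=dish_rim(c,roi,94); H=holes(c,None,HUB); ce=circ(H); d=x[:2]-ce
    print(n,x,e,a,ce,len(H),"r,ang",np.hypot(*d),np.degrees(np.arctan2(d[1],d[0])),"depth",np.median(cloud(c)[red(c,roi)>0],0))
    for k in("red","copper","wood"):
        o=[(ce_[0],ce_[1]) for s,ce_,m in blobs(c,k,100)]; o0=[(ce_[0],ce_[1]) for s,ce_,m in blobs(dict(np.load(n+"0.npz")),k,100)]
        print(k,np.array(o).tolist(),np.array(o0).tolist())
print(cells2(dict(np.load("side9.npz")))[0])
```

```text
19.75 [ 0.73100399 -0.45594068  0.4231096 ]
side [549.8  41.5  24. ] 1.8885411988298912 401.0 [567.5 -77. ] 7 r,ang 119.85511406041167 98.5193050338312 depth [551.   40.6  91.4]
red [[256.034965034965, 136.37762237762237]] [[256.22758620689655, 136.2551724137931]]
copper [[462.8138138138138, 117.25225225225225], [197.39455782312925, 232.80272108843536]] [[462.7951807228916, 117.23795180722891], [197.39322033898304, 232.8372881355932]]
wood [[376.2061403508772, 62.01315789473684], [368.03956834532374, 78.40287769784173], [489.21220930232556, 103.8546511627907], [318.7555266579974, 264.5032509752926], [495.4117647058824, 355.42314990512335]] [[376.42857142857144, 61.98701298701299], [368.08, 78.40727272727273], [489.44242424242424, 103.11212121212121], [318.8248663101604, 264.5681818181818], [493.5852498017446, 355.8659793814433]]
top [550.8  38.1  24.8] 0.8115030221898553 471.0 [566.1 -76.9] 7 r,ang 116.00032749811108 97.5841852692035 depth [550.8  38.   90. ]
red [[357.850622406639, 129.75103734439833]] [[357.90833333333336, 129.85416666666666]]
copper [[225.53846153846155, 166.07287449392712]] [[225.47368421052633, 166.04858299595142]]
wood [[264.1385991058122, 271.38152011922506]] [[263.98340874811464, 271.42835595776774]]
[(-157.3, 35.9, 249, 17, 32), (-61.1, 32.9, 29, 8, 6), (38.9, 35.5, 183, 17, 30), (120.5, 46.2, 75, 10, 10)]
```

View pics/top9.png

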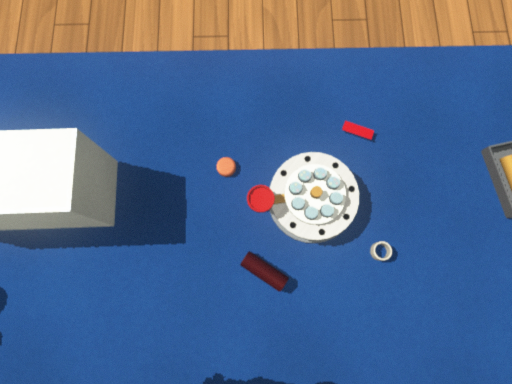

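View pics/side9.png

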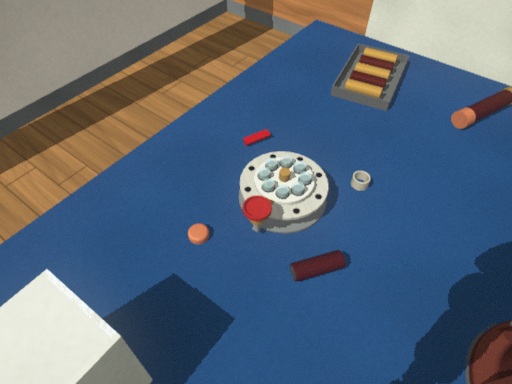

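The dish is now at top-view pixel (261,199) and side-view (257,208), at 97.6° (target 97.7°). Its height matches the start, and the bystanders haven't moved.

```bash
python3 -c "
from workcell import arm
print(arm.hand_in(),arm.read_clock())"
```

```text
the job is handed in; nothing more can be done
the job is handed in; nothing more can be done
```

The turntable is one station further counter-clockwise and locked there, and I've handed the job in. With the closed fingertips in the dish, I pressed the plunger about 12 mm in and turned the table about 44° along an arc. I then let the plunger rise straight up so it locked in the next hole, and moved the arm well clear, about 20 s into the run.

**Angle:** in the top view the dish sits at 97.6°. The hole pattern puts the next hole at 97.7°, and the dish started at 53.7°. The cells on the table, whose pattern repeats every 45°, line up with the start to about 1°.

**Plunger:** it is fully out. The spring force stayed on the fingers up to the original contact height, and the dish's depth reading is back to its starting value (90.0 mm against 90.2 mm).

**Bystanders:** the copper cap, barrel and prism are within about 0.2 pixel of where they started. I checked the ferrule only by eye, and it looks unmoved.

**Checks that disagreed:**
- **Fingertip height:** the fingers touched the dish floor with the TCP reading 76 mm, about 19 mm lower than the stated nose length implies. I went by force and the camera instead.
- **Side camera:** its dish fit was coarser, giving 98.5° and a 120 mm radius, so I relied on the top view.

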